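# Spray-fix a pair of smear slides

## Robot

A 6-joint arm with a two-finger parallel gripper is mounted at the origin on the work surface. World frame = base frame: x ahead of the robot, y to its left, z up, the work surface at z = 0. Lengths are in mm, angles in rad, forces in N, time in s.
With the tool pointing down it reaches from about 350 to 875 mm from the base axis. Payload 15.5 kg.
Tool frame: the origin (TCP) lies between the finger pads; the fingertips stand 17 mm ahead of it and the grasp point (between the pads) lies 2 mm behind it (r.tip_reach is the distance from the TCP to the fingertips, in mm); y points along the fingers, x is the direction in which the jaws open and shut, and the axes are right-handed (so a half turn about y gives the same grasp; the last joint's range is limited). The gripper opens to 85 mm and grips with 20 to 120 N. Pads are 22 mm wide; open, the fingers measure 114 mm over their backs; the gripper's body (76 mm by 85 mm) begins 54 mm behind the grasp point. The pads swing forward as they close: fully open they stand 13 mm farther back than shut.
Start: joints at [-0.096, 0.494, 1.345, -0, 1.302, -0.096], TCP at [625.001, 0.003, 248.277] pointing down, gripper open.
Joint ranges: [-2.91, 2.91], [-0.82, 2.16], [0.22, 2.67], [-1.22, 4.37], [0.12, 2.79], [-3.08, 3.08]. Speed limits (rad/s): [1.89, 1.89, 2.57, 3.01, 3.01, 3.01].

## Interface

Orientations are given as a unit quaternion [w, x, y, z].
In Python, from workcell import r gives the robot as it stands. The module is installed in compiled form; this text tells all that it offers.
- The arm moves only by the tool step_arm, never from a script. Its arguments are lists of equal length, an entry for each row: "delta_rot": the turn, a rotation vector about the tool's x, y, z in rad, a list of three; "slide": the shift along the tool's x, y, z in m, a list of three; "claw": the opening, from -1 (shut) to 1 (fully open). In form: {"delta_rot": [[rx, ry, rz], ...], "slide": [[dx, dy, dz], ...], "claw": [claw, ...]}. A call has 1 to 12 rows; each row shifts and turns the commanded pose from where the row before left it, along the tool's axes as they then stand; what a row does not reach is not made up. A row lasts 1/8 s, in which the tool goes at most 62.5 mm and 10.7 degrees, less where a joint would pass 70% of its speed; a pose out of reach is approached as far as the arm can. A call with a gripper value outside its range is refused whole. The fingers move at their own pace and stop on an object; "force" is the grip in N (left out, the last holds). Time passes only in rows, so rows that do not move let the fingers close. It gives the time, the measured TCP pose, the force and the opening at its end, in the units of the state.
- r.observe(): the state, without advancing time (a new reading comes with each control period).
- r.read_camera(name): name is "scene" or "side" or "wrist"; returns a dict with "frame" (400x640x3 uint8, red, green, blue), "depth" (400x640 float32, mm along the optical axis (not along the pixel's ray), 0 where there is no reading), "fx", "fy", "cx", "cy" (pixels), "R" (3x3) and "t" (3): a world point X has camera coordinates R X + t; the wrist camera has in their place "T_tool_cam" (4x4, takes a point from camera to tool coordinates, whose origin is the TCP and whose axes are the tool frame's). Camera axes: x right, y down, z forward; pixel columns grow to the right and rows downward; lengths in mm; the calibration is good to about 2 mm. A picture is of the moment at which its call begins: read the wrist's pose just before it.
- r.finish_job(): hands the job in, once; it reports no verdict.
The state is a dict: "clock": time; "joint_positions": joint angles; "qd": joint speeds; "tau": joint torques, N m; "tcp_pos": TCP position; "orientation": TCP orientation; "ft_force": force on the tool from outside, world axes, zero at the start; "torque": the same for the moment, N m; "finger_gap": finger opening in mm.
Only numpy, scipy, OpenCV 4.12 (cv2) and the standard library are available. Lean on these libraries where they do the work, as an engineer would, in place of code of your own. Each camera call takes 0.05 s, during which the arm holds its last target. There are 200 camera calls.

## Task

Pick up the two slide carriers lying side by side on the drying stand together in one grasp, and set them down gently as a pair on the steel tray of the spraying station: flat, right way up, still close beside each other, lengthwise with the tray and wholly on it. When they lie there released, press the spray bottle's cap well down and let it come up again. Leave everything else, the single carrier included, where it is.

Things in the scene. Friction and masses are not known exactly. Their poses are not given: they have to be found in the camera images.
- carrier_a: one of the pair of slide carriers: a flat grey plastic block 90 (x) x 28 (y) x 13 (z) mm, about 50 g, with a glass slide let into its top. The two lie level on the drying stand, side by side with their long sides facing and about 1 to 6 mm apart, nearly in line with the stand's long axis. Origin: centre of its underside; x along its length, y across its width, z up
- carrier_b: the other carrier of the pair, the same as carrier_a, with the same axes; it starts beside it on carrier_a's -y side
- stand: drying stand, fixed: an aluminium bar 110 (x) x 44 (y) x 22 (z) mm on the bench. The pair lies on its top and overhangs its long sides by some 8 mm each. Origin: centre of its underside; x along its length
- tray (a point): centre of the top face of the spraying station's flat steel tray, 130 (x) x 110 (y) mm, no rim, its top 12 mm above the bench, fixed. x runs along its length towards the spray bottle, whose axis stands 150 mm from here; y across, z up
- nozzle_cap (a joint): travel in m of the spray bottle's sprung cap: 0 is up, 0.010 is fully down. The spring takes 2.5 N to start and 7.5 N fully down, and lifts the cap again when let go
- cap_top (a point): centre of the top face of the cap, a flat disc 34 mm in diameter, 180 mm above the bench when up, on a white bottle 64 mm in diameter that is fixed to the station; it is pressed straight down
- spare_carrier: a third slide carrier, the same as the two of the pair, lying alone on the bench near the robot. A bystander; origin at the centre of its underside
- slide_box: closed grey and black slide box, 117 x 77 x 32 mm, lying on the bench. A bystander; origin at the centre of its underside
- oil_bottle: small amber bottle, 38 mm diameter, 75 mm high. A bystander; origin at the centre of its underside
- stain_jar: glass jar with lid, 62 mm diameter, 80 mm high. A bystander; origin at the centre of its underside
- dishes: stack of three clear dishes, 92 mm diameter, 45 mm high. A bystander; origin at the centre of its underside
- mouse: black computer mouse, about 105 x 60 x 34 mm. A bystander; origin at the centre of its underside
There are look-alikes about, which are no part of the job. What is shaped like the carrier_a but green is not meant.

How it is judged (in metres and radians):
On the way, in this order (a step that is already met when the one before it is completed fails the run):
1. both carriers are lifted clear together (undersides above 45 mm, side by side) (height (world z) of each of carrier_a, carrier_b above 0.045 m and distance between carrier_a and carrier_b below 0.045 m), for 0.2 s.
2. both carriers lie released and at rest on the tray as a pair, the cap up (x of carrier_a in the frame of tray between -0.022 and 0.022 m and y of carrier_a in the frame of tray between -0.043 and 0.043 m and z of carrier_a in the frame of tray between -0.004 and 0.005 m and angle between each of carrier_a, carrier_b's own z axis and vertical below 0.12 rad and angle between the x axis of each of carrier_a, carrier_b and the x axis of tray, either way round below 0.26 rad and linear speed of each of carrier_a, carrier_b below 0.02 m/s and contact force between the fingers and carrier_a below 0.05 N and x of carrier_b in the frame of tray between -0.022 and 0.022 m and y of carrier_b in the frame of tray between -0.043 and 0.043 m and z of carrier_b in the frame of tray between -0.004 and 0.005 m and contact force between the fingers and carrier_b below 0.05 N and horizontal distance between carrier_a and carrier_b below 0.042 m and angle between the x axis of carrier_a and the x axis of carrier_b, either way round below 0.2 rad and value of joint nozzle_cap below 0.003 m), for 0.2 s.
3. the cap is pressed down (more than 7 of its 10 mm) while the pair lies there (x of carrier_a in the frame of tray between -0.022 and 0.022 m and y of carrier_a in the frame of tray between -0.043 and 0.043 m and z of carrier_a in the frame of tray between -0.004 and 0.005 m and angle between each of carrier_a, carrier_b's own z axis and vertical below 0.12 rad and angle between the x axis of each of carrier_a, carrier_b and the x axis of tray, either way round below 0.26 rad and linear speed of each of carrier_a, carrier_b below 0.02 m/s and contact force between the fingers and carrier_a below 0.05 N and x of carrier_b in the frame of tray between -0.022 and 0.022 m and y of carrier_b in the frame of tray between -0.043 and 0.043 m and z of carrier_b in the frame of tray between -0.004 and 0.005 m and contact force between the fingers and carrier_b below 0.05 N and horizontal distance between carrier_a and carrier_b below 0.042 m and angle between the x axis of carrier_a and the x axis of carrier_b, either way round below 0.2 rad and value of joint nozzle_cap above 0.007 m), for 0.05 s.
At the end, for the whole second after the job is handed in: both carriers lie released and at rest on the tray, flat and right way up, lengthwise with it to 15 degrees, parallel to each other to 11 degrees, centres at most 42 mm apart, each centre within 22 mm of the tray's centre along its length and 43 mm across it; the cap is up again (within 3 mm) (all of step 2); the robot touches nothing.
It fails at once if a carrier is dropped (falls faster than 0.5 m/s out of the fingers, more than about 12 mm) ((linear speed of carrier_a above 0.5 m/s and contact force between the fingers and carrier_a below 0.02 N) or (linear speed of carrier_b above 0.5 m/s and contact force between the fingers and carrier_b below 0.02 N)).
It fails at once if a bystander is moved by more than 30 mm (distance of any of spare_carrier, slide_box, oil_bottle, stain_jar, dishes, mouse from where it was at the start of the episode above 0.03 m).
It also fails if it takes over 54 s, if anything falls off the work surface, if the arm or the gripper's body presses on something with over 40 N, if the wrist force passes 120 N, or if a joint passes its speed limit or range.

## Working session

There is one attempt and no reset: what is moved stays moved. The work goes in short steps, Python scripts to look and compute and a tool call to move; the robot and the scene stay as the last step left them, time stands still between calls to the robot, and variables do not carry over. Pictures are saved under pics/ and viewed, about 8 in all and at most 12, crops included, and the job is handed in when it is done.

Besides the shell and the picture viewer there is one more tool, called after "Emit:" as name(argument=value, ...) on one line, values as JSON. step_arm: Moves the arm, as the interface text tells. Its arguments: {"type":"object","properties":{"delta_rot":{"type":"array"},"slide":{"type":"array"},"claw":{"type":"array"},"force":{"type":"number"}},"required":["delta_rot","slide","claw"]}

```bash
mkdir -p pics && cat > h.py <<'E'
import numpy as np, cv2
from workcell import r
from scipy.spatial.transform import Rotation as Ro
def cam(n):
    s=r.observe(); c=r.read_camera(n)
    if n=="wrist":
        q=s["orientation"]; T=np.eye(4); T[:3,:3]=Ro.from_quat([q[1],q[2],q[3],q[0]]).as_matrix(); T[:3,3]=s["tcp_pos"]
        M=np.linalg.inv(T@np.array(c["T_tool_cam"])); c["R"]=M[:3,:3]; c["t"]=M[:3,3]
    np.savez("%s.npz"%n,**{k:c[k] for k in("frame","depth","fx","fy","cx","cy","R","t")})
    return c
def cloud(c):
    d=c["depth"]; v,u=np.mgrid[:d.shape[0],:d.shape[1]]
    P=np.stack([(u-c["cx"])*d/c["fx"],(v-c["cy"])*d/c["fy"],d],-1)
    return (P-np.array(c["t"]))@np.array(c["R"])
def save(c,name,box=None,k=1):
    f=c["frame"][...,::-1]
    if box: f=f[box[1]:box[3],box[0]:box[2]]
    cv2.imwrite("pics/"+name,cv2.resize(f,None,fx=k,fy=k,interpolation=cv2.INTER_CUBIC))
E
python3 - <<'E'
from h import *
for n in("scene","side"):
    c=cam(n); save(c,n+"0.png"); print(n,np.round(-np.array(c["R"]).T@c["t"]),np.round(c["R"],2).tolist())
print(r.observe(), r.tip_reach)
E
```

```text
scene [1425. -630. 1152.] [[0.62, 0.78, -0.02], [0.53, -0.43, -0.73], [-0.58, 0.45, -0.68]]
side [ 323. -991.  830.] [[0.97, -0.23, -0.01], [-0.13, -0.53, -0.84], [0.19, 0.82, -0.55]]
{'clock': 0.1, 'joint_positions': array([-9.54879872e-02,  4.94119841e-01,  1.34607079e+00, -9.54392287e-06,
        1.30248003e+00, -9.55253876e-02]), 'qd': array([ 9.69838431e-05, -5.02610868e-04, -2.50602913e-03,  1.20725837e-03,
       -1.61826012e-04,  1.43703665e-04]), 'tau': array([ 1.84837576e-03, -8.83585095e+01, -3.84566367e+01, -1.63215273e-04,
        5.08969635e-03, -3.09245672e-05]), 'tcp_pos': array([6.24699493e+02, 3.65485065e-02, 2.47760064e+02]), 'orientation': array([ 7.07139786e-01, -7.07073571e-01,  3.65588514e-04,  3.93827211e-04]), 'ft_force': array([ 0.19467751, -0.14723981, -0.21441607]), 'torque': array([-0.00885243, -0.02072514, -0.01705479]), 'finger_gap': 85.68104931555423} 17.0
```

View pics/scene0.png

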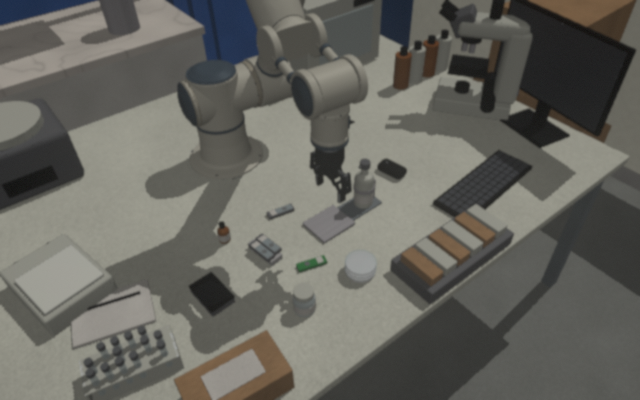

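View pics/side0.png

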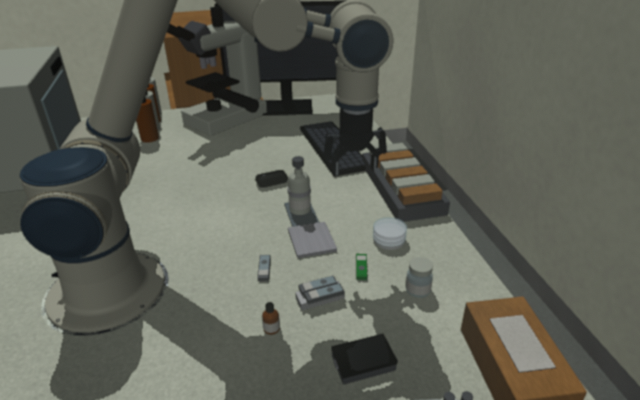

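The pair is at scene (265,247) / side (322,290). What it could be confused with: the spare carrier at scene (281,210), the green look-alike at (311,264), and the slide box at (211,292). The tray is at (329,222) and the spray bottle at (365,185). Next I'll measure these from depth and check a close crop.

```bash
python3 - <<'E'
from h import *
for n,bp,bt,bc in(("scene",(240,225,292,270),(295,200,365,245),(345,150,385,215)),("side",(285,270,355,312),(280,215,345,262),(280,150,320,215))):
    c=np.load(n+".npz"); P=cloud(c); ok=c["depth"]>0
    def pick(b,lo,hi):
        Q=P[b[1]:b[3],b[0]:b[2]]; m=ok[b[1]:b[3],b[0]:b[2]]&(Q[...,2]>lo)&(Q[...,2]<hi); return Q[m]
    for nm,b,lo,hi in(("pair",bp,30,42),("tray",bt,8,17),("cap",bc,174,190)):
        Q=pick(b,lo,hi)
        if len(Q)<5: print(n,nm,len(Q),pick(b,100,250)[:,2].max(initial=0)); continue
        rc=cv2.minAreaRect(Q[:,:2].astype(np.float32)); print(n,nm,len(Q),"zmed",np.median(Q[:,2]).round(1),"rect",np.round(rc[0],1),np.round(rc[1],1),round(rc[2],1), "mean",Q.mean(0).round(1))
c=np.load("scene.npz"); save(c,"pair.png",(225,190,395,290),4)
E
```

```text
scene pair 448 zmed 35.8 rect [ 505.3 -154.1] [99.7 61.6] 7.4 mean [ 507.8 -155.2   35.8]
scene tray 1133 zmed 11.8 rect [528.7  88.6] [190.5 204.5] 41.8 mean [531.6  84.5  11.9]
scene cap 73 zmed 179.4 rect [527.2 219.7] [31.9 37.7] 42.2 mean [527.1 218.1 179.2]
side pair 719 zmed 35.6 rect [ 501.1 -156. ] [93.8 63.2] 8.6 mean [ 500.5 -158.3   35.5]
side tray 1322 zmed 11.8 rect [525.   97.1] [110.3 195. ] 1.5 mean [524.2  75.4  11.8]
side cap 69 zmed 180.1 rect [521.6 218.2] [30.4 34.3] 24.0 mean [521.9 215.6 179.9]
```

View pics/pair.png

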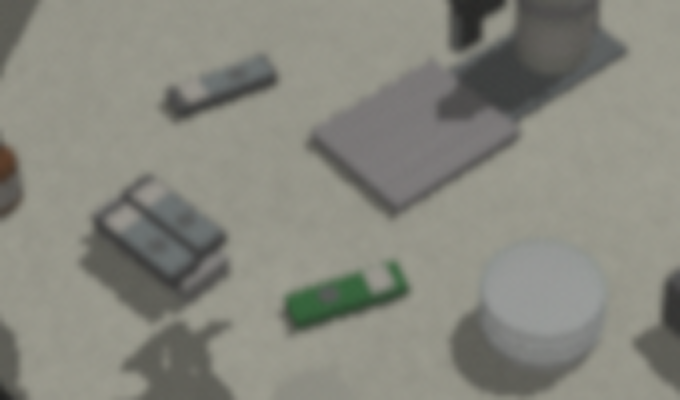

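The crop confirms it: the pair is two grey carriers on the stand, long axis about +8° from world x. The spare lies alone and the green one is separate. Now I'll move over the pair and turn the jaws across it.

Emit:
step_arm(delta_rot=[[0,0,0],[0,0,0],[0,0,0],[0,0.18,0],[0,0.18,0],[0,0.18,0],[0,0.18,0],[0,0.18,0],[0,0.18,0],[0,0.18,0],[0,0.17,0],[0,0,0]], slide=[[-0.04,0,-0.045],[-0.04,0,-0.055],[-0.042,0,-0.055],[0,0,0],[0,0,0],[0,0,0],[0,0,0],[0,0,0],[0,0,0],[0,0,0],[0,0,0],[0,0,0]], claw=[1,1,1,1,1,1,1,1,1,1,1,1])

```text
clock: 1.6
tcp_pos: [510.2, -145.1, 248.1]
orientation: [-0.534, 0.534, -0.464, 0.463]
ft_force: [0.1, 0.6, 0.4]
finger_gap: 85.8
```

```bash
python3 - <<'E'
from h import *
s=r.observe(); print(s["clock"],s["tcp_pos"].round(1),s["orientation"].round(3),s["joint_positions"].round(2),s["finger_gap"])
c=cam("wrist"); print(np.round(c["T_tool_cam"],2).tolist()); save(c,"w1.png")
s2=cam("side"); save(s2,"side1.png",(240,100,400,330),3)
P=cloud(c)
m=(c["depth"]>0)&(P[...,2]>31)&(P[...,2]<40)
n,l,st,ce=cv2.connectedComponentsWithStats(m.astype(np.uint8))
for i in range(1,n):
    if st[i,4]>400:
        Q=P[l==i]; rc=cv2.minAreaRect(Q[:,:2].astype(np.float32)); print(st[i],np.round(Q.mean(0),1),np.round(rc[0],1),np.round(rc[1],1),round(rc[2],1))
E
```

```text
1.6 [ 510.2 -145.1  248.1] [-0.534  0.534 -0.464  0.463] [-0.39  0.36  1.58  0.    1.2   1.04] 85.7655900862021
[[1.0, -0.0, 0.0, -0.51], [-0.0, -0.27, 0.96, -125.4], [-0.0, -0.96, -0.27, 68.82], [0.0, 0.0, 0.0, 1.0]]
[ 488  106  101  118 7830] [ 546.3 -359.4   32.2] [ 544.  -359.4] [116.  77.] 3.8
[ 329  133   31   88 2441] [ 508.2 -169.6   35.6] [ 506.1 -170. ] [90.1 28. ] 7.3
[ 299  137   29   87 2417] [ 500.3 -139.2   35.5] [ 498.2 -139.5] [89.3 28. ] 7.5
```

View pics/w1.png

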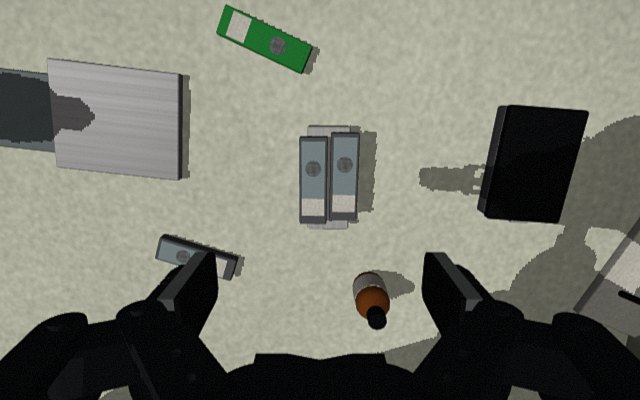

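The wrist view shows the pair at (313,180) and (345,176), the tray at (55–182, 58–180) and the fingertips at (210,255) and (430,255). Both carriers fit 90×28 mm at z≈35.5. Now I'll work out tip position, tray rectangle and the offsets.

```bash
python3 - <<'E'
from h import *
c=dict(np.load("wrist.npz")); P=cloud(c); s=r.observe(); q=s["orientation"]
R=Ro.from_quat([q[1],q[2],q[3],q[0]]).as_matrix(); print("tool x",R[:,0].round(3),"yaw",np.degrees(np.arctan2(R[1,0],R[0,0])).round(2))
L=(P-s["tcp_pos"])@R
m=(c["depth"]>0)&(P[...,2]>150)
for a,b in((120,240),(400,520)):
    Q=L[230:400,a:b][m[230:400,a:b]]; print("tip max y",np.sort(Q[:,1])[-30::6].round(1), Q[np.argsort(Q[:,1])[-30:]].mean(0).round(1))
    T=Q[Q[:,1]>-5]; print(T.min(0).round(1),T.max(0).round(1))
g=c["frame"].astype(int).sum(-1)
t=(c["depth"]>0)&(abs(P[...,2]-12)<3.5); t[:, 240:]=0; t[200:]=0
m2=t.astype(np.uint8); Q=P[t]
print("tray+plate",cv2.minAreaRect(Q[:,:2].astype(np.float32)))
y=Q[:,1]; x=Q[:,0]
for lo in range(0,180,15):
    k=(y>lo)&(y<lo+15)
    if k.sum()>20: print(lo,k.sum(),np.percentile(x[k],[1,99]).round(1),np.median(Q[k,2]).round(1))
for n in("wrist","side"):
    d=dict(np.load(n+".npz")); PP=cloud(d); k=(d["depth"]>0)&(abs(PP[...,2]-12)<3)&(PP[...,0]>440)&(PP[...,0]<610)&(PP[...,1]>-15)&(PP[...,1]<200)
    mm=cv2.morphologyEx(k.astype(np.uint8),cv2.MORPH_OPEN,np.ones((3,3))); 
    br=d["frame"].astype(int).sum(-1); print(n,cv2.minAreaRect(PP[mm>0][:,:2].astype(np.float32)))
E
```

```text
tool x [ 0.145 -0.989 -0.   ] yaw -81.69
tip max y [3.  3.3 3.5 3.8 4. ] [-43.4   3.6   0.5]
[-55.7  -5.  -11.2] [-42.6   4.3  11.6]
tip max y [2.9 3.  3.3 3.5 3.9] [42.3  3.4 -1. ]
[ 41.6  -5.  -11.5] [54.4  4.5 11.3]
tray+plate ((532.27294921875, 57.63941955566406), (148.1120147705078, 283.3614807128906), 22.1912784576416)
0 1193 [474.9 581.7] 11.6
15 1580 [474.6 581.8] 11.8
30 1564 [474.2 581.3] 11.8
45 1586 [473.7 580.9] 11.8
60 1593 [473.2 580.5] 11.8
75 1600 [473.2 580.3] 11.8
90 1610 [472.8 579.9] 11.8
105 1602 [472.3 579.5] 11.7
120 1474 [472.  578.9] 11.7
135 179 [487.  569.2] 8.8
150 180 [486.7 561.9] 8.8
165 168 [485.8 561.3] 8.8
wrist ((526.59814453125, 69.6890869140625), (110.00955200195312, 130.80628967285156), 1.6455142498016357)
side ((525.8728637695312, 67.71304321289062), (110.38636779785156, 131.984130859375), 1.6754153966903687)
```

Checks hold: the tray fits 110×130 mm at z≈11.8, with its centre at (526.4, 69) and its axis 1.65° off world y. The cap prediction (522, 219) matches the direct reading. Fully open, the tips are at +4 mm tool y. I'll align and partly close in the air to measure tip reach at the grasp width.

Emit:
step_arm(delta_rot=[[0,0.016,0],[0,0,0],[0,0,0],[0,0,0],[0,0,0]], slide=[[0.0084,0,-0.0094],[0,0,0],[0,0,0],[0,0,0],[0,0,0]], claw=[0.34,0.34,0.34,0.34,0.34])

```text
clock: 2.33
tcp_pos: [502.2, -154.8, 248.3]
orientation: [0.53, -0.53, 0.468, -0.468]
ft_force: [0.2, 0.2, -0.7]
finger_gap: 57.3
```

```bash
cat >> h.py <<'E'
def wr():
    s=r.observe(); c=cam("wrist"); P=cloud(c); q=s["orientation"]
    R=Ro.from_quat([q[1],q[2],q[3],q[0]]).as_matrix()
    print("t",s["clock"],"tcp",s["tcp_pos"].round(1),"yaw",np.degrees(np.arctan2(R[1,0],R[0,0])).round(2),"gap",round(s["finger_gap"],1),"F",s["ft_force"].round(1))
    return s,c,P,(P-s["tcp_pos"])@R,R
def comps(c,P,zlo,zhi,mn=400,sel=None):
    m=(c["depth"]>0)&(P[...,2]>zlo)&(P[...,2]<zhi)
    if sel is not None: m&=sel
    n,l,st,ce=cv2.connectedComponentsWithStats(m.astype(np.uint8))
    for i in range(1,n):
        if st[i,4]>mn:
            Q=P[l==i]; rc=cv2.minAreaRect(Q[:,:2].astype(np.float32)); print(st[i],np.median(Q[:,2]).round(1),np.round(rc[0],1),np.round(rc[1],1),round(rc[2],1))
E
python3 - <<'E'
from h import *
s,c,P,L,R=wr()
m=(c["depth"]>0)&(L[...,1]<40)&(L[...,1]>-30)
for sg in(-1,1):
    Q=L[m&(L[...,0]*sg>0)]; T=Q[Q[:,1]>Q[:,1].max()-12]; print(np.percentile(T,[0,1],axis=0).round(1),np.percentile(T,[99,100],axis=0).round(1))
comps(c,P,31,40)
E
```

```text
t 2.325 tcp [ 502.2 -154.8  248.3] yaw -82.83 gap 57.3 F [ 0.2  0.2 -0.7]
[[-42.7   0.6 -11.5]
 [-42.    0.6 -10.6]] [[-28.8  12.3  11.2]
 [-28.8  12.5  11.5]]
[[ 27.8   1.3 -11.5]
 [ 27.9   1.4 -10.5]] [[40.4 12.4 11.1]
 [41.4 13.3 11.4]]
[ 482   93  100  119 8023] 32.1 [ 543.9 -359.3] [116.  77.] 4.0
[ 322  123   29   89 2468] 35.6 [ 506.5 -170.3] [89.3 27.5] 7.2
[ 290  128   29   88 2448] 35.6 [ 498.1 -139.4] [89.  27.9] 7.1
```

At a 57 mm gap the tips are at +12.5 mm. Aiming for TCP z ≈ 37 puts the tips about 2 mm above the carriers' undersides, so they won't hit the tray at placing.

Emit:
step_arm(delta_rot=[[0,0,0],[0,0,0],[0,0,0],[0,0,0],[0,0,0],[0,0,0],[0,0,0],[0,0,0],[0,0,0],[0,0,0]], slide=[[0,0,0],[0,0.04,0],[0,0.05,0],[0,0.05,0],[0,0.03,0],[0,0,0],[0,0.015,0],[0,0.015,0],[0,0.011,0],[0,0,0]], claw=[1,1,1,1,1,1,1,1,1,1], force=40)

```text
clock: 3.62
tcp_pos: [501.8, -154.7, 36.6]
orientation: [-0.53, 0.53, -0.468, 0.467]
ft_force: [0.6, -0.1, 0.0]
finger_gap: 85.6
```

Emit:
step_arm(delta_rot=[[0,0,0],[0,0,0],[0,0,0],[0,0,0],[0,0,0],[0,0,0],[0,0,0],[0,0,0],[0,0,0],[0,0,0]], slide=[[0,0,0],[0,0,0],[0,0,0],[0,0,0],[0,0,0],[0,0,0],[0,0,0],[0,0,0],[0,0,0],[0,0,0]], claw=[0.7,0.6,0.5,0.42,0.36,0.3,0.2,0.2,0.2,0.2], force=40)

```text
clock: 4.88
tcp_pos: [502.3, -154.9, 37.7]
orientation: [0.53, -0.53, 0.468, -0.468]
ft_force: [-2.4, 1.4, 10.4]
finger_gap: 54.7
```

```bash
python3 - <<'E'
from h import *
s,c,P,L,R=wr(); save(c,"w2.png")
comps(c,P,31,40)
E
```

```text
t 4.875 tcp [ 502.3 -154.9   37.7] yaw -82.85 gap 54.7 F [-2.4  1.4 10.4]
[  233   157   174   203 26463] 35.7 [ 504.5 -154.9] [89.6 67.8] 12.3
```

View pics/w2.png

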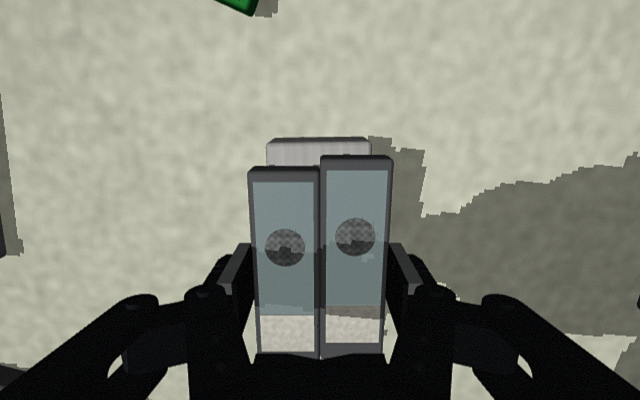

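Both carriers sit between the pads (285 and 355, 250), closed up against each other, with the gap at 54.7 mm. Lifting gently.

Emit:
step_arm(delta_rot=[[0,0,0],[0,0,0],[0,0,0],[0,0,0],[0,0,0],[0,0,0],[0,0,0],[0,0,0],[0,0,0],[0,0,0]], slide=[[0,-0.003,0],[0,-0.005,0],[0,-0.008,0],[0,-0.012,0],[0,-0.018,0],[0,-0.02,0],[0,-0.02,0],[0,-0.014,0],[0,0,0],[0,0,0]], claw=[0.2,0.2,0.2,0.2,0.2,0.2,0.2,0.2,0.2,0.2])

```text
clock: 6.18
tcp_pos: [501.9, -154.7, 136.9]
orientation: [-0.53, 0.53, -0.468, 0.468]
ft_force: [-0.9, 0.8, -0.1]
finger_gap: 54.9
```

```bash
cat >> h.py <<'E'
def held(c,L):
    # per-carrier: plane + rect in tool coords
    for lo,hi in((-27,-3),(3,27)):
        m=(c["depth"]>0)&(L[...,0]>lo)&(L[...,0]<hi)&(abs(L[...,2])<60)&(L[...,1]>-25)&(L[...,1]<25)
        Q=L[m]
        if len(Q)<100: print("none",len(Q)); continue
        A=np.c_[Q[:,0],Q[:,2],np.ones(len(Q))]; k=np.linalg.lstsq(A,Q[:,1],rcond=None)[0]
        print("side",lo,"n",len(Q),"top y",np.median(Q[:,1]).round(1),"slope x,z",k[:2].round(3),"z range",np.percentile(Q[:,2],[.5,99.5]).round(1))
E
python3 - <<'E'
from h import *
s,c,P,L,R=wr(); held(c,L); save(c,"w3.png")
E
```

```text
t 6.175 tcp [ 501.9 -154.7  136.9] yaw -82.85 gap 54.9 F [-0.9  0.8 -0.1]
side -27 n 11065 top y 2.0 slope x,z [-0.007  0.017] z range [-39.7  42.8]
side 3 n 12379 top y 2.0 slope x,z [-0.159  0.019] z range [-39.4  47.3]
```

```bash
python3 - <<'E'
from h import *
c=dict(np.load("wrist.npz")); s=r.observe();P=cloud(c);q=s["orientation"]; R=Ro.from_quat([q[1],q[2],q[3],q[0]]).as_matrix(); L=(P-s["tcp_pos"])@R
for z0 in(-25,10,30):
  print(z0,[(a,np.median(L[(abs(L[...,0]-a)<1)&(abs(L[...,2]-z0)<5)&(abs(L[...,1])<20)][:,1]).round(1)) for a in range(-26,27,4)])
E
```

```text
-25 [(-26, np.float64(2.1)), (-22, np.float64(1.7)), (-18, np.float64(1.6)), (-14, np.float64(1.7)), (-10, np.float64(1.6)), (-6, np.float64(1.5)), (-2, np.float64(2.9)), (2, np.float64(2.5)), (6, np.float64(1.6)), (10, np.float64(1.5)), (14, np.float64(1.5)), (18, np.float64(1.5)), (22, np.float64(1.6)), (26, np.float64(2.8))]
10 [(-26, np.float64(2.4)), (-22, np.float64(1.8)), (-18, np.float64(1.4)), (-14, np.float64(1.4)), (-10, np.float64(1.4)), (-6, np.float64(1.9)), (-2, np.float64(2.7)), (2, np.float64(2.2)), (6, np.float64(1.7)), (10, np.float64(1.6)), (14, np.float64(1.5)), (18, np.float64(1.5)), (22, np.float64(1.7)), (26, np.float64(-1.4))]
30 [(-26, np.float64(2.3)), (-22, np.float64(1.8)), (-18, np.float64(1.8)), (-14, np.float64(1.7)), (-10, np.float64(1.9)), (-6, np.float64(1.8)), (-2, np.float64(2.8)), (2, np.float64(2.2)), (6, np.float64(1.7)), (10, np.float64(1.8)), (14, np.float64(1.7)), (18, np.float64(1.7)), (22, np.float64(1.9)), (26, np.float64(2.7))]
```

View pics/w3.png

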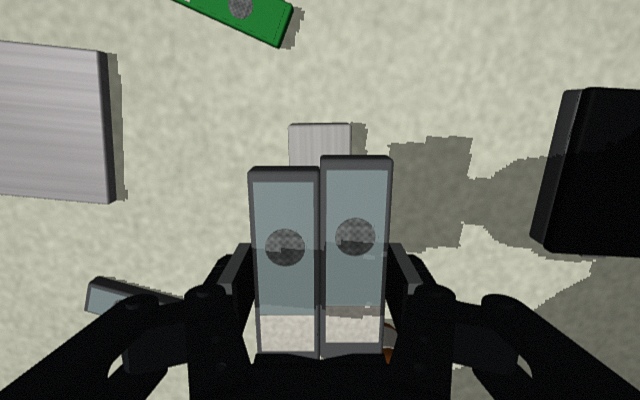

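Held flat and level, with the tops 2 mm ahead of the TCP, so set-down contact should come near TCP z≈27. Moving to the tray, then rotating.

Emit:
step_arm(delta_rot=[[0,0,0],[0,0,0],[0,0,0],[0,0,0],[0,0,0],[0,0,0],[0,0,0],[0,0,0]], slide=[[-0.015,0,0.004],[-0.03,0,0.007],[-0.042,0,0.01],[-0.045,0,0.0105],[-0.042,0,0.01],[-0.03,0,0.0072],[-0.015,0,0.0035],[0,0,0]], claw=[0.2,0.2,0.2,0.2,0.2,0.2,0.2,0.2])

```text
clock: 7.22
tcp_pos: [526.5, 69.8, 137.0]
orientation: [-0.53, 0.531, -0.468, 0.467]
ft_force: [-0.3, -0.6, -0.4]
finger_gap: 54.7
```

Emit:
step_arm(delta_rot=[[0,-0.08,0],[0,-0.14,0],[0,-0.17,0],[0,-0.175,0],[0,-0.175,0],[0,-0.175,0],[0,-0.175,0],[0,-0.165,0],[0,-0.14,0],[0,-0.08,0],[0,0,0],[0,0,0]], slide=[[0,0,0],[0,0,0],[0,0,0],[0,0,0],[0,0,0],[0,0,0],[0,0,0],[0,0,0],[0,0,0],[0,0,0],[0,0,0],[0,0,0]], claw=[0.2,0.2,0.2,0.2,0.2,0.2,0.2,0.2,0.2,0.2,0.2,0.2])

```text
clock: 8.72
tcp_pos: [526.6, 68.4, 137.2]
orientation: [-0.707, 0.707, 0.009, -0.009]
ft_force: [0.5, -0.5, -0.9]
finger_gap: 54.5
```

```bash
python3 - <<'E'
from h import *
s,c,P,L,R=wr(); held(c,L); print(s["joint_positions"].round(2))
d=cam("side");PP=cloud(d); comps(d,PP,9,15,300,(PP[...,0]>440)&(PP[...,0]<610)&(PP[...,1]>-15)&(PP[...,1]<135))
E
```

```text
t 8.725 tcp [526.6  68.4 137.2] yaw 1.51 gap 54.5 F [ 0.5 -0.5 -0.9]
side -27 n 11065 top y 2.0 slope x,z [-0.006  0.017] z range [-39.2  43.3]
side 3 n 11803 top y 2.0 slope x,z [0.001 0.011] z range [-38.9  47.8]
[ 0.02  0.51  1.7  -0.    0.93 -0.01]
[ 288  222   49   35 1072] 12.0 [525.9  68.2] [110.2 134. ] 1.6
```

Emit:
step_arm(delta_rot=[[0,0,0],[0,0,0],[0,0,0],[0,0,0],[0,0,0],[0,0,0],[0,0,0],[0,0,0],[0,0,0]], slide=[[0,0.015,0],[0,0.025,0],[0,0.025,0],[0,0.02,0],[0,0.012,0],[0,0.006,0],[0,0.003,0],[0,0.001,0],[0,0,0]], claw=[0.2,0.2,0.2,0.2,0.2,0.2,0.2,0.2,0.2])

```text
clock: 9.95
tcp_pos: [526.9, 68.9, 30.6]
orientation: [0.707, -0.707, -0.01, 0.01]
ft_force: [-0.4, -0.6, -1.2]
finger_gap: 54.9
```

Emit:
step_arm(delta_rot=[[0,0,0],[0,0,0],[0,0,0],[0,0,0]], slide=[[0,0.001,0],[0,0.001,0],[0,0.0005,0],[0,0,0]], claw=[0.2,0.2,0.2,0.2])

```text
clock: 10.45
tcp_pos: [526.7, 68.9, 27.8]
orientation: [0.707, -0.707, -0.01, 0.01]
ft_force: [-0.2, -0.1, -0.7]
finger_gap: 54.9
```

Emit:
step_arm(delta_rot=[[0,0,0],[0,0,0],[0,0,0]], slide=[[0,0.0007,0],[0,0.0005,0],[0,0,0]], claw=[0.2,0.2,0.2])

```text
clock: 10.82
tcp_pos: [526.8, 68.9, 27.6]
orientation: [-0.707, 0.707, 0.011, -0.01]
ft_force: [-5.4, -0.7, 26.7]
finger_gap: 54.9
```

Contact at 27.6 mm, as predicted. Easing off the preload, then opening.

Emit:
step_arm(delta_rot=[[0,0,0],[0,0,0],[0,0,0],[0,0,0],[0,0,0],[0,0,0],[0,0,0],[0,0,0],[0,0,0]], slide=[[0,-0.0005,0],[0,0,0],[0,0,0],[0,0,0],[0,0,0],[0,0,0],[0,0,0],[0,0,0],[0,0,0]], claw=[0.2,0.25,0.32,0.4,0.5,0.65,0.8,0.8,0.8])

```text
clock: 11.95
tcp_pos: [526.7, 69.0, 27.1]
orientation: [0.707, -0.707, -0.01, 0.01]
ft_force: [-0.5, -0.1, 0.0]
finger_gap: 76.7
```

Emit:
step_arm(delta_rot=[[0,0,0],[0,0,0],[0,0,0],[0,0,0],[0,0,0],[0,0,0],[0,0,0],[0,0,0]], slide=[[0,-0.005,0],[0,-0.02,0],[0,-0.04,0],[0,-0.05,0],[0,-0.05,0],[0,-0.045,0],[0,0,0],[0,0,0]], claw=[0.8,0.8,0.8,0.8,0.8,0.8,0.8,0.8])

```text
clock: 12.95
tcp_pos: [526.3, 68.9, 236.9]
orientation: [-0.707, 0.707, 0.01, -0.01]
ft_force: [-1.2, 0.1, -0.1]
finger_gap: 76.9
```

```bash
python3 - <<'E'
from h import *
s,c,P,L,R=wr(); save(c,"w4.png")
comps(c,P,22.5,32)
comps(c,P,174,188,100)
d=cam("side");PP=cloud(d); comps(d,PP,174,188,30,(PP[...,0]>470)&(PP[...,0]<570)&(PP[...,1]>190))
comps(d,PP,22,32,100,(PP[...,0]>440)&(PP[...,0]<610)&(PP[...,1]>-15)&(PP[...,1]<135))
E
```

```text
t 12.95 tcp [526.3  68.9 236.9] yaw 1.66 gap 76.9 F [-1.2  0.1 -0.1]
[ 582    0   47  160 1267] 27.2 [785.1 159.6] [  5.1 139.9] 0.9
[ 292  123   58   94 4893] 25.7 [526.4  69.2] [56.1 94.6] 1.6
[476 181  70  77 473] 29.6 [711.1  32.8] [90.5 40.2] 63.0
[250  67  23   8  78] 181.3 [ 516.5 1022.6] [109.7  42.5] 18.5
[294 156  10  10  64] 179.1 [521.9 215. ] [39.8 28.4] 53.3
[298 223  27  24 409] 25.7 [525.3  70.1] [56.2 99.4] 1.9
```

View pics/w4.png

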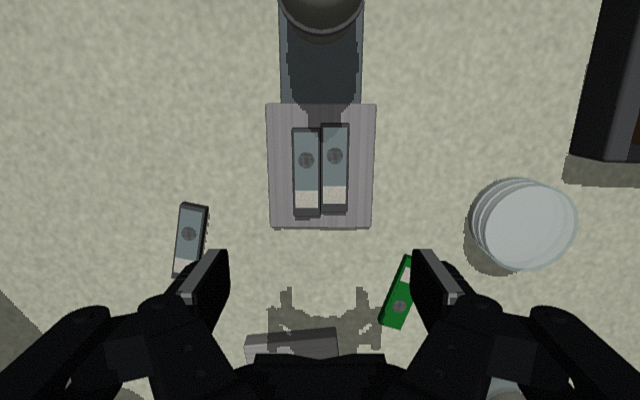

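The pair lies flat and centred on the tray at (305,170) and (335,167): centre (526.4, 69.2), tops 25.7 mm, angle 1.6°, matching the tray. Closing the claw and moving over the cap.

Emit:
step_arm(delta_rot=[[0,0,0],[0,0,0],[0,0,0],[0,0,0],[0,0,0],[0,0,0],[0,0,0],[0,0,0],[0,0,0],[0,0,0]], slide=[[0,0,0.02],[0,0,0.035],[0,0,0.04],[0,0,0.035],[0,0,0.02],[0,0,0],[0,0,0],[0,0,0],[0,0,0],[0,0,0]], claw=[-1,-1,-1,-1,-1,-1,-1,-1,-1,-1])

```text
clock: 14.3
tcp_pos: [522.5, 218.5, 237.1]
orientation: [0.707, -0.707, -0.01, 0.01]
ft_force: [-0.0, -0.4, 0.2]
finger_gap: -0.0
```

```bash
python3 - <<'E'
from h import *
s,c,P,L,R=wr(); m=(c["depth"]>0)&(L[...,1]<40)&(L[...,1]>-5)&(abs(L[...,0])<40)&(abs(L[...,2])<40)
if m.sum(): print("tip",np.percentile(L[m],[1,50,99],axis=0).round(1))
comps(c,P,172,190,60)
d=cam("side");PP=cloud(d); comps(d,PP,172,188,20,(PP[...,0]>470)&(PP[...,0]<570)&(PP[...,1]>190))
save(d,"side5.png",(220,90,400,290),3)
E
```

```text
t 14.3 tcp [522.5 218.5 237.1] yaw 1.63 gap -0.0 F [-0.  -0.4  0.2]
tip [[-13.4  -4.9   6.6]
 [ -0.4   2.4  10.8]
 [ 13.1  12.4  11.8]]
[ 292  193   58   55 2362] 179.8 [522.8 221.9] [29.9 33.1] 87.2
[250  67  24   9  88] 180.2 [ 515.9 1019.6] [107.5  38.6] 20.0
[292 156  12  10  86] 179.3 [521.3 217.8] [35.5 34.6] 45.3
```

View pics/side5.png

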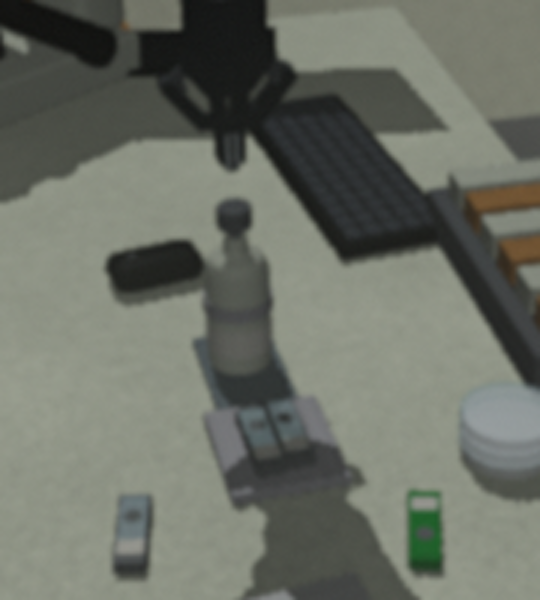

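The shut fingers are centred over the cap at (232,215), and the pair is undisturbed on the tray. Descending, then pressing.

Emit:
step_arm(delta_rot=[[0,0,0],[0,0,0],[0,0,0],[0,0,0],[0,0,0],[0,0,0]], slide=[[0,0.012,0],[0,0.016,0],[0,0.007,0],[0,0.005,0],[0,0.003,0],[0,0,0]], claw=[-1,-1,-1,-1,-1,-1])

```text
clock: 15.15
tcp_pos: [522.2, 218.8, 194.1]
orientation: [-0.707, 0.707, 0.01, -0.01]
ft_force: [-3.4, -0.8, 3.9]
finger_gap: -0.3
```

Emit:
step_arm(delta_rot=[[0,0,0],[0,0,0],[0,0,0],[0,0,0]], slide=[[0,0.002,0],[0,0.002,0],[0,0.001,0],[0,0,0]], claw=[-1,-1,-1,-1])

```text
clock: 15.65
tcp_pos: [522.4, 218.9, 189.2]
orientation: [0.707, -0.707, -0.01, 0.01]
ft_force: [-3.9, -0.1, 5.9]
finger_gap: -0.5
```

The force is 5.9 N, about 7 mm of travel. A little deeper, then lift off.

Emit:
step_arm(delta_rot=[[0,0,0],[0,0,0],[0,0,0],[0,0,0]], slide=[[0,0.001,0],[0,0.0006,0],[0,0,0],[0,0,0]], claw=[-1,-1,-1,-1])

```text
clock: 16.15
tcp_pos: [522.4, 218.9, 187.7]
orientation: [0.707, -0.707, -0.01, 0.01]
ft_force: [-3.2, -0.6, 7.1]
finger_gap: 0.2
```

7.1 N at 187.7 mm is about 9.2 mm down by both force and height. Lifting off.

Emit:
step_arm(delta_rot=[[0,0,0],[0,0,0],[0,0,0],[0,0,0],[0,0,0],[0,0,0],[0,0,0],[0,0,0]], slide=[[0,-0.004,0],[0,-0.006,0],[0,-0.01,0],[0,-0.02,0],[0,-0.02,0],[0,-0.015,0],[0,0,0],[0,0,0]], claw=[-1,-1,-1,-1,-1,-1,-1,-1])

```text
clock: 17.15
tcp_pos: [522.1, 218.8, 261.9]
orientation: [-0.707, 0.707, 0.01, -0.011]
ft_force: [0.0, 0.2, -0.3]
finger_gap: -0.5
```

```bash
python3 - <<'E'
from h import *
s,c,P,L,R=wr(); comps(c,P,165,190,60)
d=cam("side");PP=cloud(d)
comps(d,PP,165,188,20,(PP[...,0]>470)&(PP[...,0]<570)&(PP[...,1]>190)&(PP[...,1]<260))
comps(d,PP,22,32,100,(PP[...,0]>440)&(PP[...,0]<610)&(PP[...,1]>-15)&(PP[...,1]<135))
save(d,"side6.png",(180,90,450,390),2)
E
```

```text
t 17.15 tcp [522.1 218.8 261.9] yaw 1.67 gap -0.5 F [ 0.   0.2 -0.3]
[ 295  181   53   59 2325] 179.8 [521.4 217.7] [38.5 33.5] 58.5
[292 156  12  12 108] 178.1 [521.7 215.5] [31.5 39.2] 1.6
[298 223  27  24 409] 25.7 [525.7  69.2] [56.5 98.8] 1.8
```

View pics/side6.png

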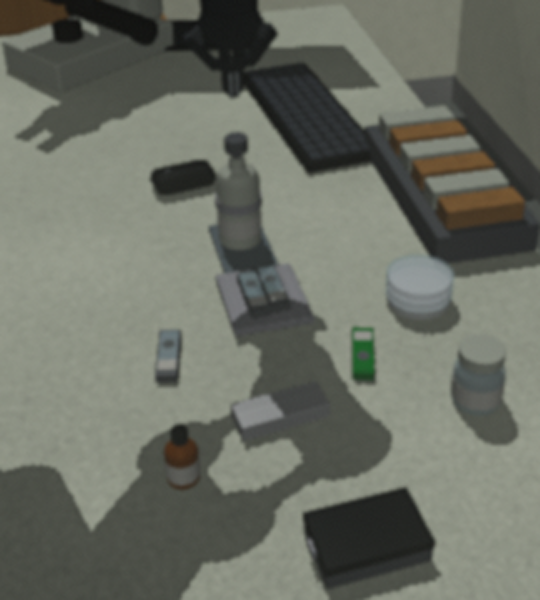

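The cap is back up (top at 179.8 mm), the pair is unmoved at (265,287), the bystanders look undisturbed and the robot is clear. Handing in.

```bash
python3 -c "
from workcell import r
print(r.finish_job())"
```

```text
the job is handed in; nothing more can be done
None
```

I lifted the two carriers from the stand in one grasp and set them down as a pair on the tray. I then pressed the cap about 9 mm down, let it come up, and handed the job in after about 17 s on the robot's clock.

- **Pair on the tray:** the last side-camera reading puts its centre at (525.7, 69.2) mm, within 1 mm of the tray's centre. It lies about 1.7° from world y, in line with the tray to 0.2°. The tops are at 25.7 mm, so the carriers lie flat. One carrier sits about 4–5 mm ahead of the other lengthwise, well within the limits.
- **Cap:** its top reads 179.8 mm in the wrist camera, so it is up. The side camera gave 178.1 mm, which I put down to that camera's coarser view. The press depth comes from the tool height and the force (7.1 N), as there is no direct reading of the cap's travel.
- **Bystanders:** they looked undisturbed in the last picture. I did not measure their positions again.
- **Robot:** it stands clear, with the tips about 65 mm above the cap and the wrist force near zero.
- **Forces:** the wrist reading reached 27 N for a moment at set-down. I eased that off before opening the fingers.

No check failed.

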